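Roll a drinks can to the code reader, then to the order clip

ROBOT

A 6-joint arm with a two-finger parallel gripper is mounted at the origin on the work surface. World frame = base frame: x ahead of the robot, y to its left, z up, the work surface at z = 0. Lengths are in mm, angles in rad, forces in N, time in s.
With the tool pointing down it reaches from about 325 to 925 mm from the base axis. Payload 3.1 kg.
Tool frame: the origin (TCP) lies on the centre line of the jaws, within the pads' length; the fingertips stand 22 mm ahead of it and the grasp point (between the pads) lies 3 mm ahead of it (env.tip_extent is the distance from the TCP to the fingertips, in mm); z points along the fingers, y is the line along which they close (so a half turn about z gives the same grasp; the last joint's range is limited). The gripper opens to 85 mm and grips with 20 to 120 N. Pads are 22 mm wide; open, the fingers measure 114 mm over their backs; the gripper's body (76 mm by 85 mm) begins 54 mm behind the grasp point. The pads swing forward as they close: fully open they stand 13 mm farther back than shut.
Start: joints at [1.094, 0.217, 1.613, -0, 1.311, -0.112], TCP at [222.959, 583.891, 253.3] pointing down, gripper open.
Joint ranges: [-2.75, 2.75], [-0.78, 2.1], [0.31, 2.55], [-1.13, 4.27], [0.13, 2.63], [-2.58, 2.58]. Speed limits (rad/s): [2.79, 2.79, 3.14, 3.14, 3.14, 3.14].

INTERFACE

Orientations are given as a rotation vector (axis times angle).
In Python, from station import env, optics, job_done, cut_out gives the robot as it stands.
- The arm moves only by the tool drive_tool, never from a script. Its argument "commands" is a list that holds one entry, the list of rows, each a list of 5 numbers: the shift along the tool's x, y, z scaled (see below), then the turn about the tool's z scaled (see below), then the opening, from -1 (shut) to 1 (fully open). In form: [[[tx, ty, tz, turn, gripper], ...]]. A call has 1 to 8 rows; each row is the pose to reach, as a shift and turn from the pose commanded when the call began, along the tool's axes at that moment, turning the shorter way round; what a row does not reach only later rows make up. The controller multiplies each number of a shift by 15 cm and each number of a turn by pi rad. A row lasts 1/10 s, in which the tool goes at most 50 mm and 8.59 degrees, less where a joint would pass 70% of its speed; a pose out of reach is approached as far as the arm can. A call with a number of a shift or a turn outside -1 to 1 is refused whole. A call with a gripper value outside its range is refused whole. The fingers move at their own pace and stop on an object; the grip force is fixed at half the most. Time passes only in rows, so rows that repeat a pose let the fingers close. It gives the time, the measured TCP pose, the force, the opening and the grip force at its end, in the units of the state.
- env.state(): the state, without advancing time (a new reading comes with each control period).
- optics.snapshot(name): name is "scene" or "top" or "wrist"; returns a dict with "color" (400x640x3 uint8, red, green, blue), "K" (3x3 intrinsics, pixels), "R" (3x3) and "t" (3): a world point X has camera coordinates R X + t; the wrist camera has in their place "mount" (4x4, takes a point from camera to tool coordinates, whose origin is the TCP and whose axes are the flange's). Camera axes: x right, y down, z forward; pixel columns grow to the right and rows downward; lengths in mm; the calibration is good to about 2 mm. The wrist camera is an equidistant fisheye: a pixel r from the principal point sees the ray r / f radians off the axis. A picture is of the moment at which its call begins: read the wrist's pose just before it. There is no depth.
- job_done(): hands the job in; it is judged then, once.
Trained networks look in a picture, given as the dict that the camera call returned (one of the last four; its "shot" number tells which), for a name from the list of things; names that differ only in an ending like _2 or _b are one class to them, and where a whole thing is asked for, a point or a joint stands for the part that bears it (a point fixed in the world has none). Each returns a list of dicts, best first, with "score" (0 to 1); they miss things now and then, are a little off and sometimes report something else, mostly with a low value. They report only what shows in the picture. A call takes as long as a camera call. They do not tell look-alikes from the thing itself.
- cut_out(target, picture): "pixels" (400x640 bool, what is visible of it) and "location" ([row, column] in pixels, amid what is visible of it).
The state is a dict: "clock": time; "qpos": joint angles; "joint_velocities": joint speeds; "tau": joint torques, N m; "tcp_pos": TCP position; "eef_rot": TCP orientation; "contact_force": force on the tool from outside, world axes, zero at the start; "wrist_torque": the same for the moment, N m; "grip_width": finger opening in mm; "finger_force": force on a finger pad.
Only numpy, scipy, OpenCV 4.12 (cv2) and the standard library are available. Lean on these libraries where they do the work, as an engineer would, in place of code of your own. Each camera call takes 0.05 s, during which the arm holds its last target. There are 200 camera calls.

TASK

Take the wooden grip of the tilting can chute and, only by tilting it, roll the can until it rests squarely in front of the code reader, keep it there for a good three seconds, then roll it to rest squarely in front of the order clip and keep it there for a good four. The can is fizzy: never faster than 0.4 m/s, do not touch it, keep it in the chute, and leave the glass, shaker and soda bottle where they stand. Finish while holding the grip, chute near level and can at rest at the order clip, where it must stay for the next second.

Things in the scene. Friction and masses are not known exactly. Their poses are not given: they have to be found in the camera images.
- chute_base: Dark steel stand of the can chute, fixed but placed anew each time: foot plate 190 x 140 x 12 mm, two cheeks 125 mm high carry the hinge. Origin: centre of the underside, on the table. y runs along the chute (wooden grip at the -y end), x across the chute along the hinge, z up.
- chute_hinge (a point): Middle of the hinge axis, 110 mm above the table, does not move; axes as chute_base. The chute is a straight plywood tray, about 1.3 kg, inside 480 mm long (240 either side of the hinge) and 123 wide; its flat floor is 10 mm above the hinge axis; side walls rise 20 mm, end walls 32 mm above the floor. A can centre can travel 207 mm either way from the middle.
- chute (a joint): Tilt of the chute in rad: 0 level, positive = grip end up (the can then rolls to +y, away from the grip), stops at -0.16 and 0.16. Free hinge, damping 0.08 N m s/rad, no spring. At the start it rests at -0.16, grip end down, the can against the end wall at the grip end.
- chute_grip (a point): Grip point on the wooden grip that sticks straight out of the -y end of the chute: bar 16 mm thick (x), 30 tall (z), 101 free length (y). The point is 310 mm from the hinge in the chute's -y direction, level with the hinge when the chute is level, 62 mm outside the end wall; its axes turn with the chute. Pinch from above, fingers closing along x; 60 to 80 N holds it well.
- can: Full aluminium drinks can, diameter 66 mm, length 115 mm, lying across the chute (axis along x), about 0.35 kg (varies). Origin: its centre, 33 mm above the chute floor; its orientation turns as it rolls. Rolls like a solid cylinder: acceleration along the chute = 2/3 * 9.81 * sin(tilt), less a small rolling resistance of about 0.05 m/s2, the worth of 0.008 rad.
- reader: Code reader: black rectangular foot 80 x 70 mm, post and tilted black head 34 mm wide, 175 mm tall, fixed on the +x side of the chute, 145 mm from its centre line. Origin: centre of the underside; axes parallel to chute_base. The can is squarely in front of it when its centre has the same place along the chute (y = 0 in this frame).
- order_clip: Order clip: round steel foot 66 mm across, thin steel rod, white card 62 mm wide on top, 190 mm tall, fixed on the +x side of the chute, 145 mm from its centre line. Origin: centre of the underside; axes parallel to chute_base. The can is squarely in front of it when its centre has the same place along the chute (y = 0 in this frame).
- glass: Bystander: stemmed glass, 150 mm tall, 80 mm wide, on the right, beyond the grip. Origin: centre of its foot.
- shaker: Bystander: steel cup, 110 mm tall, 80 mm wide, on the right, nearer the robot than the grip. Origin: centre of its foot.
- soda: Bystander: green bottle, 200 mm tall, 62 mm wide, on the left, past the far end of the chute. Origin: centre of its foot.
Mind the look-alikes: they are no part of the job. Leave any turquoise or yellow look-alike of the order_clip alone. Leave any yellow look-alike of the can alone.

How it is judged:
By the outcome, as a careful person would: the job done as asked, in the order asked, and still so for the second after the job is handed in, while the arm keeps its last pose, push and grip.
It also fails if it takes over 72 s, if anything falls off the work surface, if the arm or the gripper's body presses on something with over 40 N, if the wrist force passes 120 N, or if a joint passes its speed limit or range.

## Working session

There is one attempt and no reset: what is moved stays moved. The work goes in short steps, Python scripts to look and compute and a tool call to move; the robot and the scene stay as the last step left them, time stands still between calls to the robot, and variables do not carry over. Pictures are saved under pics/ and viewed, at most 10 in all, crops included, and the job is handed in when it is done.

Besides the shell and the picture viewer there is one more tool, called after ">>>" as a command line: name --argument value ..., lists and objects as JSON in quotes. drive_tool: Moves the arm, as the interface text tells. Its arguments: {"type":"object","properties":{"commands":{"type":"array"}},"required":["commands"]}

```bash
mkdir -p pics; ls; python3 - <<'E'
from station import env,optics,cut_out
import cv2,numpy as np
print(env.state())
for n in ["scene","top"]:
    p=optics.snapshot(n); cv2.imwrite(f"pics/{n}0.png",p["color"][:,:,::-1])
    print(n,p["K"].tolist(),p["R"].tolist(),p["t"].tolist())
    for o in ["chute_base","chute","chute_grip","can","reader","order_clip"]:
        print(o,[(round(d["score"],2),np.round(d["location"]).tolist(),int(d["pixels"].sum())) for d in cut_out(o,p)[:4]])
E
```

```text
pics
{'clock': 0.0, 'qpos': array([ 1.09375696e+00,  2.17723203e-01,  1.61494958e+00,  1.10276571e-06,
        1.31129990e+00, -1.12214374e-01]), 'joint_velocities': array([-9.38256172e-04,  9.46224813e-04,  9.76981590e-04, -2.51596964e-04,
       -2.98787852e-05,  1.25704077e-03]), 'tau': array([-1.70201321e-03, -3.96838474e+01, -3.03851259e+01, -2.46781701e-04,
        9.72367823e-03,  6.64248603e-06]), 'tcp_pos': array([222.62265051, 583.18266739, 251.97934594]), 'eef_rot': array([-0.56976749, -3.0887875 ,  0.00357618]), 'contact_force': array([ 0.2671449 , -0.58302081,  0.32437403]), 'wrist_torque': array([-0.0336649 ,  0.00427174,  0.0238708 ]), 'finger_force': 0.0, 'grip_width': 85.32061772518216}
scene [[492.6551262764262, 0.0, 323.6872494297729], [0.0, 492.6551262764262, 200.94558978330605], [0.0, 0.0, 1.0]] [[-0.7641420702444859, 0.6449430933566483, 0.011631973780435872], [0.37314729959447346, 0.4566781957026575, -0.8075927924239527], [-0.5261634625169477, -0.6127751887122413, -0.589625795577885]] [363.2789052102653, -126.65777418274375, 1624.2906731946052]
chute_base [(0.89
[... 362 characters left out ...]
314.49659564803534], [0.0, 465.50216060528516, 203.27033762645522], [0.0, 0.0, 1.0]] [[-0.01564738646496424, -0.9997983554354025, 0.012586014678249909], [-0.9967669965234571, 0.014605349695802485, -0.07900783759773415], [0.0788080829510696, -0.013781590217692182, -0.9967945394275839]] [15.767786205516964, 495.48820896603934, 1285.2515483780421]
chute_base [(0.93, [218.0, 294.0], 10405)]
chute [(0.97, [216.0, 293.0], 9705), (0.26, [216.0, 292.0], 10379)]
chute_grip [(0.65, [215.0, 292.0], 9766)]
can [(0.94, [203.0, 386.0], 1103), (0.92, [287.0, 395.0], 1068)]
reader [(0.68, [171.0, 264.0], 779)]
order_clip [(0.86, [146.0, 352.0], 462), (0.84, [124.0, 316.0], 619), (0.29, [264.0, 470.0], 933)]
```

View pics/scene0.png

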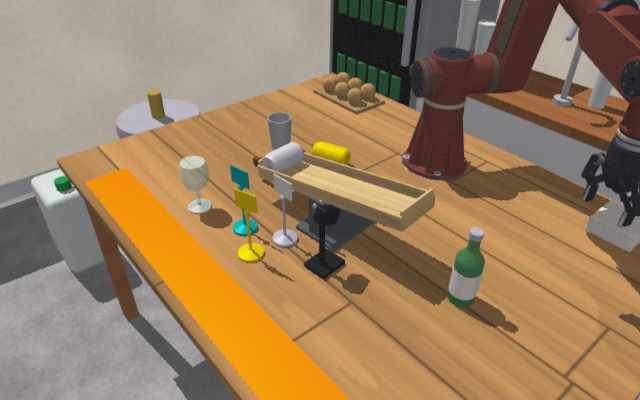

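View pics/top0.png

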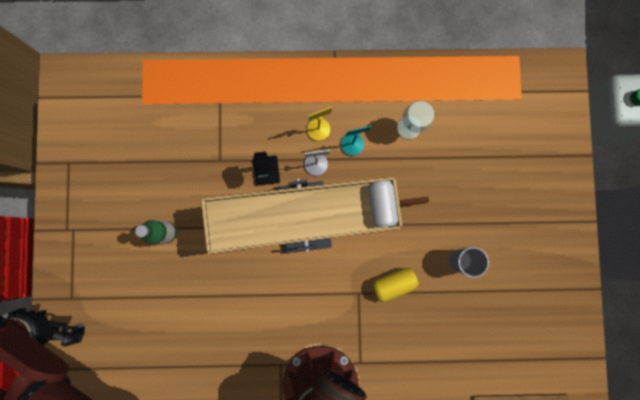

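The scene has one can in the chute, silver at top-view (386,203); the yellow can at (395,287) lies on the table and is a look-alike. There are three clips in the top view:
- A steel foot with a white card at (316,164)
- Turquoise at (352,145)
- Yellow at (319,128)

The steel and white one fits the description. The reader is at (265,168) and the grip at (415,202). Next is one enlarged crop to confirm this.

```bash
cat > fit.py <<'E'
import numpy as np,cv2
from scipy.optimize import least_squares
def proj(p,X):
    c=np.atleast_2d(X)@np.array(p["R"]).T+np.array(p["t"]); q=c@np.array(p["K"]).T
    return q[:,:2]/q[:,2:]
def ray(p,uv,z):
    R=np.array(p["R"]);C=-R.T@np.array(p["t"]); d=R.T@np.linalg.inv(p["K"])@np.r_[uv,1]
    return C+d*(z-C[2])/d[2]
def tray(b,loc,tilt):   # loc: x,y,z relative to hinge, chute axes; grip end (-y) up for +tilt
    loc=np.atleast_2d(loc).astype(float);x,y,z=loc.T;c,s=np.cos(tilt),np.sin(tilt)
    y,z=y*c+z*s,-y*s+z*c
    C,S=np.cos(b[2]),np.sin(b[2])
    return np.c_[b[0]+C*x-S*y,b[1]+S*x+C*y,110+z]
E
python3 - <<'E'
from station import env,optics,cut_out
import cv2,numpy as np
for n,(r0,r1,c0,c1) in {"top":(110,260,190,390),"scene":(130,280,225,445)}.items():
    im=cv2.imread(f"pics/{n}0.png")[r0:r1,c0:c1]
    k=4 if n=="top" else 3.6
    cv2.imwrite(f"pics/{n}_crop.png",cv2.resize(im,None,fx=k,fy=k,interpolation=cv2.INTER_CUBIC))
E
```

```text
(no output)
```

View pics/top_crop.png

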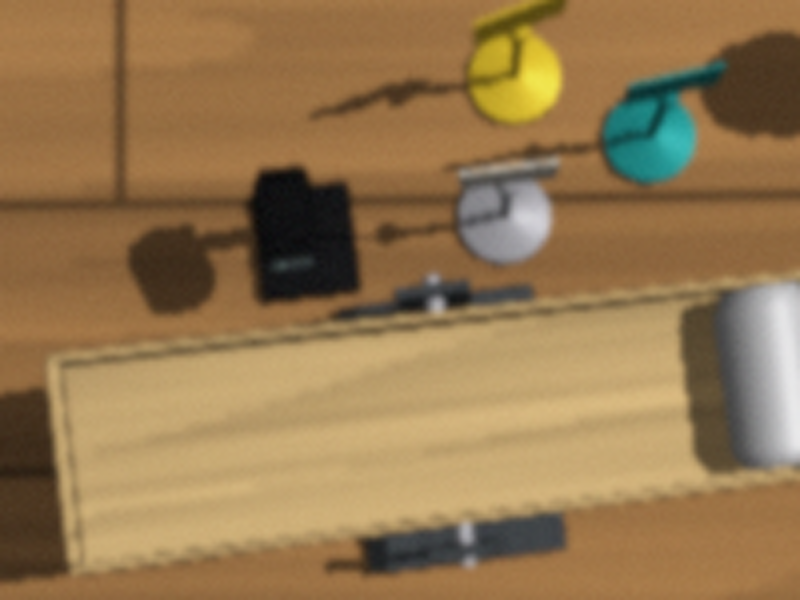

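View pics/scene_crop.png

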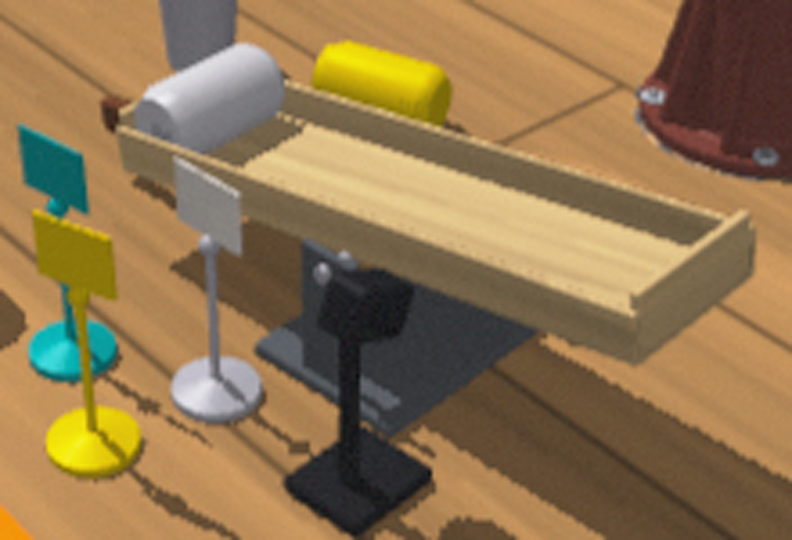

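```bash
python3 - <<'E'
from station import env,optics,cut_out
from fit import *
T=optics.snapshot("top");S=optics.snapshot("scene")
tc=lambda u,v:np.array([190+(u+.5)/4-.5,110+(v+.5)/4-.5])
sc=lambda u,v:np.array([225+(u+.5)/3.6-.5,130+(v+.5)/3.6-.5])
a=ray(T,tc(433,291),110);b=ray(T,tc(467,547),110)
print("pins",a,b,np.linalg.norm(a-b),"hinge",(a+b)/2,"yaw",np.arctan2(*(a-b)[1::-1]))
h=(a+b)/2
# tray long edges at rim top, z along tilted chute: local z=30
def edge(uv1,uv2,ti=-.16):
    P=[]
    for uv in (uv1,uv2):
        z=140
        for _ in range(20):
            X=ray(T,tc(*uv),z); y=X[1]-h[1]; z=110+30*np.cos(ti)-y*np.sin(ti)
        P.append(X)
    d=P[0]-P[1]; return np.arctan2(-d[0],d[1]),P
print(edge((50,357),(790,277)));print(edge((75,572),(715,490)))
# clip: foot in both views
print("clip top",ray(T,tc(505,220),3),"scene",ray(S,sc(217,390),3))
for uv in [(287,485),(355,533),(432,475)]: print("reader foot corner",ray(S,sc(*uv),10 if 0 else 8))
for uv in [(262,300),(357,291)]: print("reader foot top",ray(T,tc(*uv),8))
for o,z in (("glass",0),("shaker",110),("soda",0)):
    for p in (T,S):
        d=cut_out(o,p)
        if d: print(o,d[0]["score"],d[0]["location"])
for uv in [(400,205),(428,200)]: print("grip",ray(T,np.array(uv),60))
m=cut_out("can",T); print([ (x["score"],x["location"]) for x in m])
E
```

```text
pins [543.97975088  52.13306518 110.        ] [376.91922543  32.2821574  110.        ] 168.23578009474954 hinge [460.44948816  42.20761129 110.        ] yaw 0.11827009616205598
(np.float64(0.1120029370411225), [array([497.9650107 , 286.11378302, 178.47551236]), array([ 550.74418735, -183.14438412,  103.71414274])])
(np.float64(0.11156102645154083), [array([366.39460842, 271.02738968, 176.07197523]), array([ 411.21189277, -129.03346837,  112.33499679])])
clip top [607.67481487   2.35886693   3.        ] scene [609.04656255  -0.6443247    3.        ]
reader foot corner [635.02167855 115.07167946   8.        ]
reader foot corner [628.68855877 179.84437274   8.        ]
reader foot corner [551.58401835 170.86536822   8.        ]
reader foot top [552.00879433 175.4144054    8.        ]
reader foot top [557.47738783 108.15610562   8.        ]
glass 0.92 [119.6, 413.6]
glass 0.57 [177.9, 195.0]
shaker 0.67 [168.2, 267.4]
shaker 0.56 [130.8, 278.6]
soda 0.69 [233.7, 156.8]
soda 0.65 [273.1, 467.0]
grip [ 484.3387444  -223.76772917   60.        ]
grip [ 496.87618083 -300.67073388   60.        ]
[(0.91, [285.1, 394.8]), (0.77, [203.2, 384.4])]
```

The steel clip with the white card is the target, beside the black reader (foot centre about (594,146)). First I go round above the scene.

>>> drive_tool --commands '[[[-0.8,-1.0,-0.3,0.348,1],[-0.8,-1.0,-0.3,0.348,1],[-0.8,-1.0,-0.3,0.348,1],[-0.8,-1.0,-0.3,0.348,1],[-0.8,-1.0,-0.3,0.348,1],[-0.8,-1.0,-0.3,0.348,1],[-0.8,-1.0,-0.3,0.348,1],[-0.8,-1.0,-0.3,0.348,1]]]'

```text
clock: 1.95
tcp_pos: [281.7, 400.7, 298.6]
eef_rot: [-2.098, -2.339, -0.001]
contact_force: [-0.0, -0.0, -0.3]
grip_width: 85.2
finger_force: 0.0
```

>>> drive_tool --commands '[[[-1,0.2,0,0,1],[-1,0.2,0,0,1],[-1,0.2,0,0,1],[-1,0.2,0,0,1]]]'

```text
clock: 2.35
tcp_pos: [329.6, 251.2, 298.4]
eef_rot: [2.099, 2.334, -0.001]
contact_force: [-1.0, 0.5, 0.9]
grip_width: 85.6
finger_force: 0.0
```

>>> drive_tool --commands '[[[-1,0.2,0,0,1],[-1,0.2,0,0,1],[-1,0.2,0,0,1],[-1,0.2,0,0,1]]]'

```text
clock: 2.75
tcp_pos: [376.5, 105.3, 298.8]
eef_rot: [2.101, 2.332, -0.0]
contact_force: [0.1, 0.5, 0.4]
grip_width: 85.3
finger_force: 0.0
```

>>> drive_tool --commands '[[[-1,0.2,0,0,1],[-1,0.2,0,0,1],[-1,0.2,0,0,1],[-1,0.2,0,0,1]]]'

```text
clock: 3.15
tcp_pos: [423.1, -39.6, 298.7]
eef_rot: [2.098, 2.335, -0.001]
contact_force: [0.1, 1.1, 1.1]
grip_width: 85.7
finger_force: 0.0
```

>>> drive_tool --commands '[[[-1,0.2,0,0,1],[-1,0.2,0,0,1],[-1,0.2,0,0,1],[-1,0.2,0,0,1],[-1,0.2,0,0,1]]]'

```text
clock: 3.65
tcp_pos: [468.8, -181.1, 297.8]
eef_rot: [-2.092, -2.341, -0.001]
contact_force: [-0.5, 0.4, -0.7]
grip_width: 85.1
finger_force: 0.0
```

```bash
python3 - <<'E'
from station import env,optics,cut_out
import cv2,numpy as np
s=env.state();p=optics.snapshot("wrist");print(s["tcp_pos"],s["eef_rot"],s["qpos"]);print(p["K"],p["mount"])
cv2.imwrite("pics/w1.png",p["color"][:,:,::-1])
E
```

```text
[ 468.76828376 -181.06070974  297.83066316] [-2.09246905e+00 -2.34071673e+00 -1.15109659e-03] [-5.08995187e-01 -8.27541745e-02  1.84614992e+00  1.16211265e-03
  1.37993530e+00 -6.21094955e-01]
[[309.70691629   0.         322.06143678]
 [  0.         309.70691629 202.75049602]
 [  0.           0.           1.        ]] [[ 3.99955592e-04 -9.55058976e-01 -2.96415572e-01  7.49640072e+01]
 [ 9.99999870e-01  4.75390140e-04 -1.82413091e-04 -1.94979198e-02]
 [ 3.15128300e-04 -2.96415461e-01  9.55059043e-01 -1.19738024e+02]
 [ 0.00000000e+00  0.00000000e+00  0.00000000e+00  1.00000000e+00]]
```

View pics/w1.png

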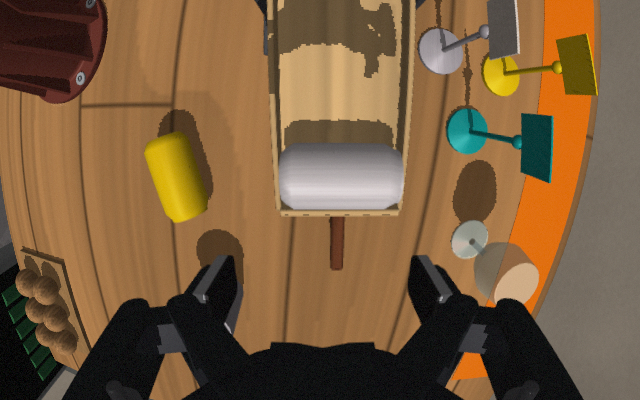

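The grip shows at (338,216) to (337,270) in the wrist view, the can centre is at (341,177), and the shaker sits left of the gripper.

```bash
cat >> fit.py <<'E'
from scipy.spatial.transform import Rotation as Ro
def wray(p,s,uv,z):
    K=np.array(p["K"]);d=(np.array(uv)-K[:2,2])/K[0,0];r=np.linalg.norm(d)
    c=np.r_[d/r*np.sin(r),np.cos(r)];M=np.array(p["mount"]);A=Ro.from_rotvec(s["eef_rot"]).as_matrix()
    C=s["tcp_pos"]+A@M[:3,3];D=A@M[:3,:3]@c
    return C+D*(z-C[2])/D[2]
def ch(X,h=(459.8,42.2),yaw=.112):
    d=np.asarray(X)[:2]-h;c,s_=np.cos(yaw),np.sin(yaw);return np.array([c*d[0]+s_*d[1],-s_*d[0]+c*d[1]])
E
python3 - <<'E'
from station import env,optics,cut_out
from fit import *
s=env.state();p=optics.snapshot("wrist")
for n,uv,z in [("root",(338,217),80),("tip",(337,269),70),("clip",(440,50),3),("canends",(279,177),100),("canends",(404,177),100)]:
    X=wray(p,s,uv,z);print(n,X,ch(X))
print("tcp",ch(s["tcp_pos"]), "toolyaw",Ro.from_rotvec(s["eef_rot"]).as_matrix()[:,1])
for n in("wrist","top"):
    q=p if n=="wrist" else optics.snapshot("top")
    for d in cut_out("glass",q)[:1]+cut_out("shaker",q)[:1]:
        X=(wray(q,s,d["location"][::-1],60) if n=="wrist" else ray(q,d["location"][::-1],60)); print(n,d["score"],X,ch(X))
E
```

```text
root [ 491.85831911 -224.48618473   80.        ] [   2.0510134  -268.59830657]
tip [ 500.9402453  -298.45540883   70.        ] [   2.80879355 -343.11913096]
clip [610.27172987   3.72483056   3.        ] [145.22874182 -55.05172751]
canends [ 422.45427745 -180.18945535  100.        ] [ -61.96731304 -216.8221044 ]
canends [ 554.96170039 -164.5379829   100.        ] [  71.45919409 -216.078519  ]
tcp [ -16.25149544 -221.97017737] toolyaw [ 9.93586188e-01  1.13074973e-01 -7.33808306e-04]
wrist 0.94 [ 736.27277188 -281.91664838   60.        ] [ 238.51532777 -352.98616654]
wrist 0.94 [ 360.73744084 -392.82463034   60.        ] [-147.06284743 -421.22718162]
top 0.58 [ 724.20418495 -270.07974943   60.        ] [ 227.84531867 -339.87457346]
top 0.62 [ 329.1087461  -410.79116612   60.        ] [-180.50142197 -435.54613659]
```

>>> drive_tool --commands '[[[-0.56,0.118,0,0,1],[-0.56,0.118,0.2,0,1],[-0.56,0.118,0.5,0,1],[-0.56,0.118,0.8,0,1],[-0.56,0.118,1,0,1],[-0.56,0.118,1,0,1]]]'

```text
clock: 4.6
tcp_pos: [491.5, -260.1, 142.7]
eef_rot: [-2.084, -2.334, 0.002]
contact_force: [-0.1, 1.2, -0.7]
grip_width: 85.7
finger_force: 0.0
```

>>> drive_tool --commands '[[[0,0,0.2,0,1],[0,0,0.4,0,1],[0,0,0.56,0,1],[0,0,0.56,0,1],[0,0,0.56,0,1],[0,0,0.56,0,0.2],[0,0,0.56,0,-0.2],[0,0,0.56,0,-0.4]]]'

```text
clock: 5.4
tcp_pos: [496.3, -263.9, 66.0]
eef_rot: [2.091, 2.341, 0.001]
contact_force: [-0.5, -0.5, 0.9]
grip_width: 44.0
finger_force: 0.0
```

>>> drive_tool --commands '[[[0,0,0,0,-1],[0,0,0,0,-1],[0,0,0,0,-1],[0,0,0,0,-1],[0,0,0,0,-1],[0,0,0,0,-1]]]'

```text
clock: 6.0
tcp_pos: [496.1, -263.3, 64.9]
eef_rot: [2.092, 2.342, 0.001]
contact_force: [2.5, 2.1, 5.4]
grip_width: 15.3
finger_force: 60.9
```

Gripped at 61 N, opening 15.3 mm. Raising slowly to level.

>>> drive_tool --commands '[[[0,0,-0.03,0,-1],[-0.01,0,-0.07,0,-1],[-0.015,0,-0.12,0,-1],[-0.02,0,-0.17,0,-1],[-0.022,0,-0.22,0,-1],[-0.024,0,-0.26,0,-1],[-0.026,0,-0.29,0,-1],[-0.027,0,-0.31,0,-1]]]'

```text
clock: 6.8
tcp_pos: [496.5, -266.7, 109.9]
eef_rot: [2.092, 2.342, 0.003]
contact_force: [6.6, 3.0, -5.4]
grip_width: 15.2
finger_force: 58.9
```

```bash
cat > look.py <<'E'
from station import env,optics,cut_out
from fit import *
import sys
Z0=64.9; 
def look(save=None):
    s=env.state();T=optics.snapshot("top");tilt=-.16+np.arcsin((s["tcp_pos"][2]-Z0)/310) if 0 else np.arcsin((s["tcp_pos"][2]-Z0-49.4)/310)
    out=[]
    for d in cut_out("can",T):
        v,u=np.nonzero(d["pixels"])
        med=np.array([(u.min()+u.max())/2,(v.min()+v.max())/2]); col=T["color"][d["pixels"]].mean(0)
        if col[2]<100 or d["score"]<.3: continue   # yellow one
        # area centroid via minAreaRect
        (cx,cy),_,_=cv2.minAreaRect(np.c_[u,v].astype(np.float32))
        z=153
        for _ in range(5):
            X=ray(T,np.array([cx,cy]),z);y=ch(X)[1];z=110+43*np.cos(tilt)-y*np.sin(tilt)
        out.append((round(d["score"],2),[round(cx,1),round(cy,1)],np.round(ch(X),1).tolist(),len(u)))
    print("t",round(s["clock"],2),"z",round(s["tcp_pos"][2],1),"tilt",round(tilt,4),"can",out,"F",np.round(s["contact_force"],1))
    if save: cv2.imwrite(save,T["color"][:,:,::-1])
    return T,s
if __name__=="__main__": look(sys.argv[1] if len(sys.argv)>1 else None)
E
python3 look.py pics/t2.png
```

```text
t 6.8 z 109.9 tilt -0.0142 can [(0.95, [383.3, 203.0], [0.6, -207.4], 1227)] F [ 6.6  3.  -5.4]
```

View pics/t2.png

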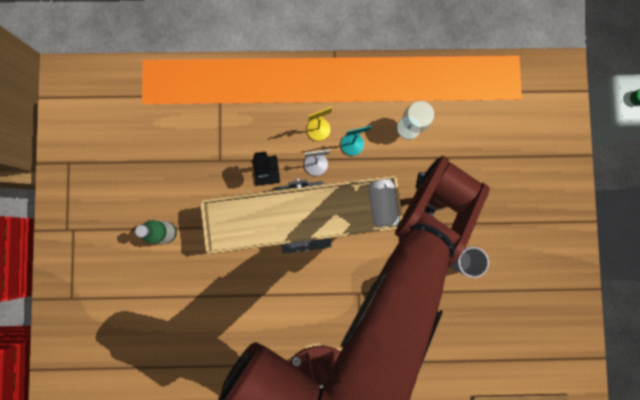

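The view shows the chute nearly level, with the can still against the grip-end wall at (383,203), fully visible. The measured y of -207 matches the known limit. Now a gentle roll.

>>> drive_tool --commands '[[[0,0,-0.05,0,-1],[0,0,-0.09,0,-1],[0,0,-0.09,0,-1],[0,0,-0.09,0,-1],[0,0,-0.09,0,-1],[0,0,-0.09,0,-1],[0,0,-0.09,0,-1],[0,0,-0.09,0,-1]]]'

```text
clock: 7.7
tcp_pos: [496.5, -266.5, 123.1]
eef_rot: [2.092, 2.342, 0.003]
contact_force: [5.4, 3.7, -4.7]
grip_width: 15.2
finger_force: 59.3
```

```bash
python3 look.py; python3 look.py
```

```text
t 7.7 z 123.1 tilt 0.0284 can [(0.87, [373.4, 204.2], [0.3, -180.8], 1180)] F [ 5.4  3.7 -4.7]
t 7.8 z 123.1 tilt 0.0284 can [(0.88, [370.7, 204.6], [0.0, -173.9], 1187)] F [ 7.   3.1 -4.1]
```

>>> drive_tool --commands '[[[0,0,0,0,-1],[0,0,0,0,-1],[0,0,0,0,-1],[0,0,0.058,0,-1],[0,0,0.058,0,-1],[0,0,0.058,0,-1],[0,0,0.058,0,-1],[0,0,0.058,0,-1]]]'

```text
clock: 8.7
tcp_pos: [496.5, -266.7, 115.0]
eef_rot: [2.093, 2.342, 0.004]
contact_force: [6.4, 1.7, 0.3]
grip_width: 14.9
finger_force: 59.9
```

```bash
python3 look.py; python3 look.py
```

```text
t 8.7 z 115.0 tilt 0.0024 can [(0.76, [338.2, 208.7], [0.4, -92.0], 1139)] F [6.4 1.7 0.3]
t 8.8 z 115.0 tilt 0.0024 can [(0.88, [336.0, 209.1], [0.2, -86.5], 1245)] F [ 5.2  0.7 -0.8]
```

>>> drive_tool --commands '[[[0,0,-0.02,0,-1],[0,0,-0.02,0,-1],[0,0,-0.02,0,-1],[0,0,-0.02,0,-1],[0,0,-0.02,0,-1],[0,0,-0.02,0,-1],[0,0,-0.02,0,-1],[0,0,-0.02,0,-1]]]'

```text
clock: 9.7
tcp_pos: [496.5, -266.6, 117.7]
eef_rot: [2.092, 2.342, 0.003]
contact_force: [6.9, 2.1, -2.5]
grip_width: 15.3
finger_force: 59.6
```

```bash
python3 look.py; python3 look.py
```

```text
t 9.7 z 117.7 tilt 0.0108 can [(0.88, [322.3, 211.0], [-0.3, -51.7], 1182)] F [ 6.9  2.1 -2.5]
t 9.8 z 117.7 tilt 0.0108 can [(0.66, [321.5, 210.6], [1.1, -49.8], 1183)] F [ 6.2  2.8 -2.8]
```

>>> drive_tool --commands '[[[0,0,-0.027,0,-1],[0,0,-0.027,0,-1],[0,0,-0.027,0,-1],[0,0,-0.027,0,-1],[0,0,-0.027,0,-1],[0,0,-0.027,0,-1],[0,0,-0.027,0,-1],[0,0,0.02,0,-1]]]'

```text
clock: 10.7
tcp_pos: [496.5, -266.7, 115.4]
eef_rot: [2.093, 2.342, 0.003]
contact_force: [5.5, 1.8, 0.6]
grip_width: 15.4
finger_force: 60.1
```

```bash
python3 look.py; python3 look.py
```

```text
t 10.7 z 115.4 tilt 0.0034 can [(0.65, [309.3, 212.7], [-0.4, -18.8], 1161)] F [5.5 1.8 0.6]
t 10.8 z 114.6 tilt 0.0008 can [(0.72, [307.2, 213.0], [-0.3, -13.4], 1171)] F [6.2 1.4 0.3]
```

>>> drive_tool --commands '[[[0,0,-0.027,0,-1],[0,0,-0.027,0,-1],[0,0,-0.027,0,-1],[0,0,-0.027,0,-1],[0,0,-0.027,0,-1],[0,0,-0.027,0,-1],[0,0,-0.027,0,-1],[0,0,-0.01,0,-1]]]'

```text
clock: 11.7
tcp_pos: [496.5, -266.7, 116.5]
eef_rot: [2.093, 2.342, 0.003]
contact_force: [6.2, 2.2, -0.3]
grip_width: 15.1
finger_force: 60.0
```

```bash
python3 look.py; python3 look.py
```

```text
t 11.7 z 116.5 tilt 0.0072 can [(0.82, [298.0, 214.3], [-0.7, 9.9], 1189)] F [ 6.2  2.2 -0.3]
t 11.8 z 116.3 tilt 0.0066 can [(0.79, [297.1, 214.5], [-0.9, 12.2], 1135), (0.65, [317.0, 162.5], [123.5, -54.2], 478)] F [ 6.3  2.6 -1.2]
```

>>> drive_tool --commands '[[[0,0,-0.03,0,-1],[0,0,-0.03,0,-1],[0,0,-0.03,0,-1],[0,0,-0.03,0,-1],[0,0,-0.03,0,-1],[0,0,-0.03,0,-1],[0,0,-0.03,0,-1],[0,0,-0.01,0,-1]]]'

```text
clock: 12.7
tcp_pos: [496.5, -266.7, 118.0]
eef_rot: [2.092, 2.342, 0.003]
contact_force: [5.4, 2.0, -0.3]
grip_width: 15.3
finger_force: 59.9
```

```bash
python3 look.py; python3 look.py
```

```text
t 12.7 z 118.0 tilt 0.0119 can [(0.77, [289.8, 214.8], [0.7, 30.3], 1215)] F [ 5.4  2.  -0.3]
t 12.8 z 117.7 tilt 0.0111 can [(0.7, [288.8, 215.1], [0.2, 32.9], 1185)] F [ 4.4  1.9 -0.4]
```

>>> drive_tool --commands '[[[0,0,-0.027,0,-1],[0,0,-0.027,0,-1],[0,0,-0.027,0,-1],[0,0,-0.027,0,-1],[0,0,-0.027,0,-1],[0,0,-0.027,0,-1],[0,0,0.004,0,-1],[0,0,0.004,0,-1]]]'

```text
clock: 13.7
tcp_pos: [496.5, -266.6, 117.2]
eef_rot: [2.093, 2.342, 0.003]
contact_force: [6.5, 2.1, 0.8]
grip_width: 15.0
finger_force: 60.1
```

```bash
python3 look.py; python3 look.py
```

```text
t 13.7 z 117.2 tilt 0.0093 can [(0.57, [274.0, 217.1], [-0.1, 70.5], 1199)] F [6.5 2.1 0.8]
t 13.8 z 117.5 tilt 0.0102 can [(0.85, [272.0, 217.1], [0.5, 75.4], 1264)] F [4.5 2.9 0.5]
```

>>> drive_tool --commands '[[[0,0,0.04,0,-1],[0,0,0.04,0,-1],[0,0,0.035,0,-1],[0,0,0.005,0,-1],[0,0,0.005,0,-1]]]'

```text
clock: 14.4
tcp_pos: [496.5, -266.7, 116.6]
eef_rot: [2.092, 2.342, 0.002]
contact_force: [6.6, 4.1, -2.3]
grip_width: 15.1
finger_force: 59.6
```

```bash
python3 look.py; python3 look.py; python3 look.py pics/t3.png
```

```text
t 14.4 z 116.6 tilt 0.0073 can [(0.93, [265.9, 218.5], [-0.9, 91.0], 1204)] F [ 6.6  4.1 -2.3]
t 14.5 z 116.3 tilt 0.0063 can [(0.78, [266.0, 218.2], [-0.2, 90.7], 1140)] F [ 7.2  3.4 -2.6]
t 14.6 z 116.2 tilt 0.0061 can [(0.95, [266.3, 218.7], [-1.5, 90.1], 1118)] F [ 6.   4.4 -3.3]
```

The can rests at y≈90.5, near the reader. Meanwhile I check the reader's place against the hinge bolts in the scene view.

```bash
python3 - <<'E'
from look import *
S=optics.snapshot("scene")
sc=lambda u,v:np.array([225+(u+.5)/3.6-.5,130+(v+.5)/3.6-.5])
for n,uv,z in [("bolt +x",(322,271),110),("bolt2",(345,257),110),("clip foot",(217,392),2),("clip rod base",(214,378),8),("ball",(208,243),145),("r corner",(287,485),8),("r bottom",(355,527),8),("r right",(432,475),8)]:
    print(n,ch(ray(S,sc(*uv),z)))
tc=lambda u,v:np.array([190+(u+.5)/4-.5,110+(v+.5)/4-.5])
T=optics.snapshot("top")
for n,uv,z in [("pin",(433,291),110),("clip card",(508,170),175),("reader",(262,300),10),("reader",(357,291),10),("r right top",(348,185),10)]:
    print(n,ch(ray(T,tc(*uv),z)))
look(); cv2.imwrite("pics/s3.png",cv2.resize(S["color"][130:280,225:445,::-1],None,fx=3.6,fy=3.6,interpolation=cv2.INTER_CUBIC))
E
```

```text
bolt +x [87.88984327 -5.84788015]
bolt2 [64.60454096 -5.8134272 ]
clip foot [144.28669659 -58.48691218]
clip rod base [139.67685434 -66.36776724]
ball [152.9746073 -50.8520872]
r corner [182.26841206  52.83128111]
r bottom [179.15389369 114.05821946]
r right [105.58936303 117.60089038]
pin [84.76250605  0.46239672]
clip card [145.89882341 -55.74452724]
reader [106.25339832 121.87510582]
reader [104.17371293  54.52981743]
r right top [180.27463538  51.66891659]
t 14.8 z 116.2 tilt 0.006 can [(0.89, [265.8, 218.5], [-1.0, 91.3], 1162)] F [ 6.5  3.2 -1.6]
```

View pics/s3.png

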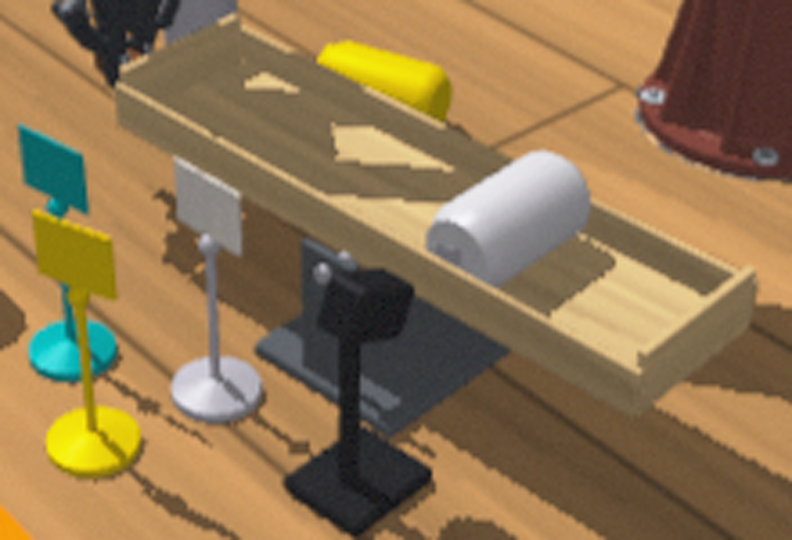

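The can stands beside the reader at crop (508,215), 2 to 3 mm from its measured centre. I hold it there.

>>> drive_tool --commands '[[[0,0,0,0,-1],[0,0,0,0,-1],[0,0,0,0,-1],[0,0,0,0,-1],[0,0,0,0,-1],[0,0,0,0,-1],[0,0,0,0,-1],[0,0,0,0,-1]]]'

```text
clock: 15.7
tcp_pos: [496.5, -266.7, 116.2]
eef_rot: [2.092, 2.342, 0.002]
contact_force: [6.9, 3.1, -1.1]
grip_width: 15.2
finger_force: 59.7
```

```bash
python3 look.py
```

```text
t 15.7 z 116.2 tilt 0.006 can [(0.6, [266.0, 218.3], [-0.6, 90.7], 1176)] F [ 6.9  3.1 -1.1]
```

>>> drive_tool --commands '[[[0,0,0,0,-1],[0,0,0,0,-1],[0,0,0,0,-1],[0,0,0,0,-1],[0,0,0,0,-1],[0,0,0,0,-1],[0,0,0,0,-1],[0,0,0,0,-1]]]'

```text
clock: 16.6
tcp_pos: [496.5, -266.7, 116.2]
eef_rot: [2.092, 2.342, 0.002]
contact_force: [6.4, 3.6, -1.8]
grip_width: 15.4
finger_force: 59.7
```

>>> drive_tool --commands '[[[0,0,0,0,-1],[0,0,0,0,-1],[0,0,0,0,-1],[0,0,0,0,-1],[0,0,0,0,-1],[0,0,0,0,-1],[0,0,0,0,-1],[0,0,0,0,-1]]]'

```text
clock: 17.4
tcp_pos: [496.5, -266.7, 116.2]
eef_rot: [2.092, 2.342, 0.002]
contact_force: [6.2, 3.6, -1.6]
grip_width: 15.3
finger_force: 59.7
```

>>> drive_tool --commands '[[[0,0,0,0,-1],[0,0,0,0,-1],[0,0,0,0,-1],[0,0,0,0,-1],[0,0,0,0,-1],[0,0,0,0,-1],[0,0,0,0,-1],[0,0,0,0,-1]]]'

```text
clock: 18.2
tcp_pos: [496.5, -266.7, 116.2]
eef_rot: [2.092, 2.342, 0.002]
contact_force: [6.6, 3.6, -1.1]
grip_width: 15.2
finger_force: 59.7
```

```bash
python3 look.py;python3 look.py
```

```text
t 18.2 z 116.2 tilt 0.0061 can [(0.66, [266.0, 218.3], [-0.6, 90.8], 1183)] F [ 6.6  3.6 -1.1]
t 18.3 z 116.2 tilt 0.006 can [(0.68, [265.7, 218.4], [-0.6, 91.4], 1192)] F [ 6.3  2.9 -2.4]
```

>>> drive_tool --commands '[[[0,0,0.045,0,-1],[0,0,0.045,0,-1],[0,0,0.045,0,-1],[0,0,0.045,0,-1],[0,0,0.045,0,-1],[0,0,0.045,0,-1],[0,0,0.045,0,-1],[0,0,0.045,0,-1]]]'

```text
clock: 19.2
tcp_pos: [496.5, -266.8, 110.0]
eef_rot: [2.093, 2.342, 0.003]
contact_force: [5.9, 3.0, 0.0]
grip_width: 15.2
finger_force: 60.1
```

```bash
python3 look.py;python3 look.py
```

```text
t 19.2 z 110.0 tilt -0.0139 can [(0.64, [271.1, 217.7], [-0.8, 77.7], 1187)] F [5.9 3.  0. ]
t 19.3 z 110.0 tilt -0.0139 can [(0.63, [271.7, 217.5], [-0.4, 76.2], 1224)] F [6.5 3.  0.7]
```

>>> drive_tool --commands '[[[0,0,0,0,-1],[0,0,0,0,-1],[0,0,0,0,-1],[0,0,0,0,-1],[0,0,0,0,-1],[0,0,0,0,-1],[0,0,0,0,-1],[0,0,0,0,-1]]]'

```text
clock: 20.2
tcp_pos: [496.5, -266.8, 109.9]
eef_rot: [2.093, 2.342, 0.003]
contact_force: [6.2, 2.6, 0.7]
grip_width: 15.2
finger_force: 60.1
```

```bash
python3 look.py;python3 look.py
```

```text
t 20.2 z 109.9 tilt -0.014 can [(0.67, [284.0, 216.3], [-1.3, 45.3], 1220)] F [6.2 2.6 0.7]
t 20.3 z 109.9 tilt -0.0141 can [(0.86, [285.4, 215.8], [-0.6, 41.6], 1202)] F [5.5 2.1 0.9]
```

>>> drive_tool --commands '[[[0,0,0,0,-1],[0,0,0,0,-1],[0,0,0,0,-1],[0,0,0,0,-1],[0,0,0,0,-1],[0,0,0,0,-1],[0,0,0,0,-1],[0,0,0,0,-1]]]'

```text
clock: 21.2
tcp_pos: [496.5, -266.8, 109.9]
eef_rot: [2.093, 2.342, 0.003]
contact_force: [5.7, 2.4, -0.2]
grip_width: 15.5
finger_force: 60.0
```

```bash
python3 look.py;python3 look.py
```

```text
t 21.2 z 109.9 tilt -0.0142 can [(0.56, [302.6, 213.9], [-1.2, -1.8], 1161)] F [ 5.7  2.4 -0.2]
t 21.3 z 109.9 tilt -0.0143 can [(0.68, [305.2, 213.3], [-0.5, -8.3], 1173), (0.31, [316.5, 162.5], [123.8, -53.0], 482)] F [6.1 3.4 0.3]
```

>>> drive_tool --commands '[[[0,0,0,0,-1],[0,0,0,0,-1],[0,0,-0.034,0,-1],[0,0,-0.034,0,-1],[0,0,-0.034,0,-1]]]'

```text
clock: 21.9
tcp_pos: [496.5, -266.8, 114.4]
eef_rot: [2.092, 2.342, 0.002]
contact_force: [7.2, 3.1, -2.5]
grip_width: 15.2
finger_force: 59.5
```

```bash
python3 look.py;python3 look.py
```

```text
t 21.9 z 114.4 tilt 0.0004 can [(0.96, [318.4, 211.1], [0.8, -42.0], 1102), (0.34, [317.0, 162.5], [123.5, -54.2], 509)] F [ 7.2  3.1 -2.5]
t 22.0 z 114.3 tilt 0.0001 can [(0.69, [320.0, 211.2], [-0.0, -45.8], 1209)] F [ 7.8  3.3 -3.4]
```

>>> drive_tool --commands '[[[0,0,-0.03,0,-1],[0,0,-0.03,0,-1],[0,0,-0.022,0,-1],[0,0,-0.008,0,-1]]]'

```text
clock: 22.5
tcp_pos: [496.5, -266.7, 115.8]
eef_rot: [2.092, 2.342, 0.003]
contact_force: [6.7, 2.2, -0.9]
grip_width: 15.3
finger_force: 59.8
```

```bash
python3 look.py;python3 look.py;python3 look.py
```

```text
t 22.5 z 115.8 tilt 0.005 can [(0.67, [323.0, 210.8], [0.1, -53.4], 1204), (0.32, [316.5, 163.0], [122.4, -52.8], 438)] F [ 6.7  2.2 -0.9]
t 22.6 z 115.8 tilt 0.0047 can [(0.82, [322.9, 211.0], [-0.5, -53.3], 1185)] F [ 6.9  2.6 -0.8]
t 22.7 z 115.9 tilt 0.0052 can [(0.86, [322.9, 210.9], [-0.2, -53.3], 1192)] F [ 5.9  2.  -0.4]
```

The can rests about 2.5 mm from the clip's centre. Holding over four seconds.

>>> drive_tool --commands '[[[0,0,0,0,-1],[0,0,0,0,-1],[0,0,0,0,-1],[0,0,0,0,-1],[0,0,0,0,-1],[0,0,0,0,-1],[0,0,0,0,-1],[0,0,0,0,-1]]]'

```text
clock: 23.6
tcp_pos: [496.5, -266.7, 115.9]
eef_rot: [2.093, 2.342, 0.003]
contact_force: [6.2, 2.6, -0.6]
grip_width: 15.3
finger_force: 59.8
```

>>> drive_tool --commands '[[[0,0,0,0,-1],[0,0,0,0,-1],[0,0,0,0,-1],[0,0,0,0,-1],[0,0,0,0,-1],[0,0,0,0,-1],[0,0,0,0,-1],[0,0,0,0,-1]]]'

```text
clock: 24.4
tcp_pos: [496.5, -266.7, 115.9]
eef_rot: [2.093, 2.342, 0.003]
contact_force: [7.0, 2.2, 0.0]
grip_width: 15.1
finger_force: 59.8
```

>>> drive_tool --commands '[[[0,0,0,0,-1],[0,0,0,0,-1],[0,0,0,0,-1],[0,0,0,0,-1],[0,0,0,0,-1],[0,0,0,0,-1],[0,0,0,0,-1],[0,0,0,0,-1]]]'

```text
clock: 25.2
tcp_pos: [496.5, -266.7, 115.9]
eef_rot: [2.093, 2.342, 0.003]
contact_force: [5.7, 1.5, -1.1]
grip_width: 15.0
finger_force: 59.8
```

>>> drive_tool --commands '[[[0,0,0,0,-1],[0,0,0,0,-1],[0,0,0,0,-1],[0,0,0,0,-1],[0,0,0,0,-1],[0,0,0,0,-1],[0,0,0,0,-1],[0,0,0,0,-1]]]'

```text
clock: 26.0
tcp_pos: [496.5, -266.7, 116.0]
eef_rot: [2.093, 2.342, 0.003]
contact_force: [6.1, 2.7, -0.8]
grip_width: 15.1
finger_force: 59.8
```

>>> drive_tool --commands '[[[0,0,0,0,-1],[0,0,0,0,-1],[0,0,0,0,-1],[0,0,0,0,-1],[0,0,0,0,-1],[0,0,0,0,-1],[0,0,0,0,-1],[0,0,0,0,-1]]]'

```text
clock: 26.8
tcp_pos: [496.5, -266.7, 116.0]
eef_rot: [2.093, 2.342, 0.003]
contact_force: [6.8, 1.8, -1.2]
grip_width: 15.1
finger_force: 59.8
```

>>> drive_tool --commands '[[[0,0,0,0,-1],[0,0,0,0,-1],[0,0,0,0,-1],[0,0,0,0,-1],[0,0,0,0,-1],[0,0,0,0,-1],[0,0,0,0,-1],[0,0,0,0,-1]]]'

```text
clock: 27.6
tcp_pos: [496.5, -266.7, 115.9]
eef_rot: [2.093, 2.342, 0.003]
contact_force: [6.9, 2.2, -0.2]
grip_width: 15.3
finger_force: 59.8
```

```bash
python3 look.py pics/t4.png;python3 look.py
```

```text
t 27.6 z 115.9 tilt 0.0053 can [(0.69, [322.8, 210.7], [0.3, -53.0], 1174)] F [ 6.9  2.2 -0.2]
t 27.7 z 115.9 tilt 0.0053 can [(0.75, [322.5, 210.8], [0.0, -52.4], 1215), (0.35, [414.8, 120.2], [200.1, -315.9], 960)] F [ 6.7  2.9 -1.2]
```

View pics/t4.png

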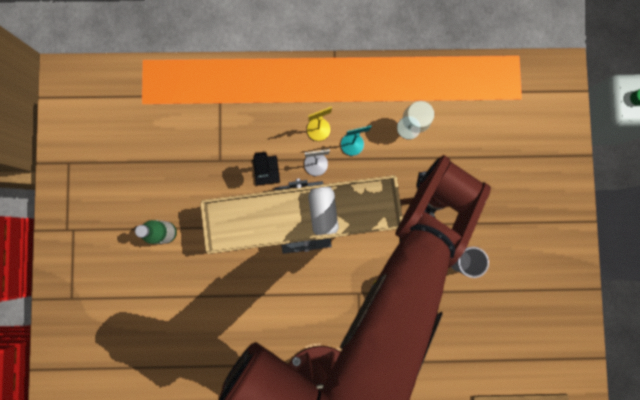

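The can is still at (323,211), in line with the white clip at (316,164), and the bystanders have not moved. It has been at rest for over 5 s, so I hand the job in.

```bash
python3 -c "from station import job_done; print(job_done())"
```

```text
the job is handed in; nothing more can be done
None
```

The job is handed in, with no verdict returned: by my measurements the can rested about 4 s within 2–3 mm of the reader's centre, then over 5 s about 3 mm from the order clip's, with the grip held, the chute near level and the can never above about 0.15 m/s.

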